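# Prise the stuck yellow lid loose

### The arm

A 6-joint arm with a two-finger parallel gripper is mounted at the origin on the work surface. World frame = base frame: x ahead of the robot, y to its left, z up, the work surface at z = 0. Lengths are in m, angles in rad, forces in N, time in s.
With the tool pointing down it reaches from about 0.3 to 0.875 m from the base axis. Payload 6.4 kg.
Tool frame: the origin (TCP) lies at the very end of the fingers, on their centre line; the grasp point (between the pads) lies 19 mm behind it (manip.grip_point_offset is the distance from the TCP to the grasp point, in m); z points along the fingers, y is the line along which they close (so a half turn about z gives the same grasp; the last joint's range is limited). The gripper opens to 85 mm and grips with 20 to 120 N. Pads are 22 mm wide; open, the fingers measure 114 mm over their backs; the gripper's body (76 mm by 85 mm) begins 54 mm behind the grasp point. The pads swing forward as they close: fully open they stand 13 mm farther back than shut.
Start: joints at [1.131, 0.181, 1.607, -0, 1.354, -0.206], TCP at [0.133, 0.559, 0.231] pointing down, gripper open.
Joint ranges: [-2.99, 2.99], [-0.89, 2.07], [0.3, 2.58], [-1.14, 4.28], [0, 2.63], [-3.12, 3.12]. Speed limits (rad/s): [2.57, 2.57, 3.01, 3.14, 3.14, 3.14].

### API

Orientations are given as a unit quaternion [x, y, z, w].
In Python, from station import manip gives the robot as it stands.
- The arm moves only by the tool jog_arm, never from a script. Its argument "steps" is a list of rows, each a list of 3 entries, a list of its own where there are three numbers: the finger opening in mm, from 0 to 85.4, then the shift along the tool's x, y, z in units of 25 mm (1.0 is 25 mm), then the turn about the tool's z in rad. A call has 1 to 20 rows; each row shifts and turns the commanded pose from where the row before left it, along the tool's axes as they then stand; what a row does not reach is not made up. A row lasts 1/12 s, in which the tool goes at most 41.7 mm and 7.16 degrees, less where a joint would pass 70% of its speed; a pose out of reach is approached as far as the arm can. A call is refused whole if a number of a shift passes 1 or a number of a turn 0.125, either way. A call with a gripper value outside its range is refused whole. The fingers move at their own pace and stop on an object; the grip force is fixed at half the most. Time passes only in rows, so rows that do not move let the fingers close. It gives the time, the measured TCP pose, the force, the opening and the grip force at its end, in the units of the state.
- manip.observe(): the state, without advancing time (a new reading comes with each control period).
- manip.read_camera(name): name is "scene" or "top"; returns the picture (480x640x3 uint8, red, green, blue); there is no depth.
- manip.calibration(name): a dict with "camera_matrix" (3x3 intrinsics, pixels), "rvec" (rotation vector, rad) and "tvec" (3), from world to camera coordinates, as OpenCV has them. Camera axes: x right, y down, z forward; pixel columns grow to the right and rows downward; lengths in m; the calibration is good to about 2 mm. A picture is of the moment at which its call begins. calibration takes no time and is no camera call.
- manip.finish_job(): hands the job in; it is judged then, once.
The state is a dict: "t": time; "joint_positions": joint angles; "qvel": joint speeds; "joint_torque": joint torques, N m; "eef_pos": TCP position; "tool_rot": TCP orientation; "force": force on the tool from outside, world axes, zero at the start; "wrist_torque": the same for the moment, N m; "grip_width": opening from 0.0 (shut) to 1.0 (fully open); "grasp_force": force on a finger pad.
Only numpy, scipy, OpenCV 4.12 (cv2) and the standard library are available. Lean on these libraries where they do the work, as an engineer would, in place of code of your own. Each camera call takes 0.05 s, during which the arm holds its last target. There are 200 camera calls.

### The job

The yellow lid is stuck in its steel can. Take the orange-handled pry bar, lay its steel blade over the red fulcrum block of that can with the tip under the lid's rim, and lever the handle down until the lid has risen clearly (8 mm or so), then let go. Do it with the bar and not by touching the lid with the gripper, and leave the blue lid shut.

Things in the scene. Friction and masses are not known exactly. Their poses are not given: they have to be found in the camera images.
- yellow_lid: Yellow round lid, 112 mm across, 6 mm thick, pressed into a fixed steel can of 76 mm diameter: the rim overhangs 18 mm all round. Origin: centre of the lid's underside, 95 mm above the table when shut. z up; -x (roughly towards the robot) points to its fulcrum, 100 mm away. It only slides straight up, up to 11 mm, against about 28 N of friction, and stays where left.
- fulcrum (a point): Middle of the crest of the yellow can's fulcrum, 80 mm above the table: a 12 mm round steel ridge along y on a fixed red block (24 mm in x, 64 mm in y). Axes as the lid's. Two red cheeks at the ridge's ends, 48 mm apart inside, top 9 mm above the crest. The grey base plate, 10 mm thick, ends 30 mm from the crest on the robot's side; beyond is bare table.
- blue_lid: The same lid in blue on its own can with its own red fulcrum, origin and axes alike; to be left shut.
- bar_mid (a point): Centre (in all directions) of the loose pry bar, 220 mm long, 0.2 kg; starts flat on the table, 8 mm up. x points along it to the blade's tip, z up. Orange handle 24 wide, 16 high, x -110 to +25; steel blade 20 wide, 6 thick, mid-height, +25 to +110. Balances at this point: laid over the fulcrum, its handle sinks until the tip meets the rim.

How it is judged:
On the way:
1. the bar's tip presses up under the yellow lid while its middle lies lower than the rim, over the fulcrum block's side (contact force between pry_bar and yellow_lid above 8 N and z of bar_mid in the frame of yellow_lid below -0.015 m and x of bar_mid in the frame of yellow_lid below -0.12 m and y of bar_mid in the frame of yellow_lid between -0.04 and 0.04 m), for 0.1 s.
At the end, for the whole second after the job is handed in: The yellow lid stands at least 5 mm higher than it started and is at rest; the blue lid is still shut (within 2 mm). The bar may stay where it is (distance of yellow_lid from where it was at the start of the episode above 0.005 m and linear speed of yellow_lid below 0.01 m/s and distance of blue_lid from where it was at the start of the episode below 0.002 m); the robot touches nothing.
It fails at once if the gripper itself presses or pulls on the yellow lid (over 5 N) (contact force between the arm and yellow_lid above 5 N).
It fails at once if the fingers press or pull on the yellow lid (over 5 N) (contact force between the fingers and yellow_lid above 5 N).
It fails at once if the blue lid is lifted (distance of blue_lid from where it was at the start of the episode above 0.003 m).
It also fails if it takes over 51 s, if anything falls off the work surface, if the arm or the gripper's body presses on something with over 40 N, if the wrist force passes 120 N, or if a joint passes its speed limit or range.

## Working session

There is one attempt and no reset: what is moved stays moved. The work goes in short steps, Python scripts to look and compute and a tool call to move; the robot and the scene stay as the last step left them, time stands still between calls to the robot, and variables do not carry over. Pictures are saved under pics/ and viewed, at most 10 in all, crops included, and the job is handed in when it is done.

Besides the shell and the picture viewer there is one more tool, called after "Request:" as name(argument=value, ...) on one line, values as JSON. jog_arm: Moves the arm, as the interface text tells. Its arguments: {"type":"object","properties":{"steps":{"type":"array"}},"required":["steps"]}

```bash
mkdir -p pics; ls; python3 - <<'E'
from station import manip
import cv2
for n in("scene","top"):
    cv2.imwrite(f"pics/{n}0.png",manip.read_camera(n)[:,:,::-1])
    print(n,manip.calibration(n))
s=manip.observe();print(s)
E
```

```text
pics
scene {'camera_matrix': array([[443.46388118,   0.        , 319.37893541],
       [  0.        , 443.46388118, 243.39954131],
       [  0.        ,   0.        ,   1.        ]]), 'rvec': array([ 2.0270212 ,  1.10397775, -0.49917229]), 'tvec': array([-0.2972795 , -0.24221076,  1.27993371])}
top {'camera_matrix': array([[553.25868353,   0.        , 319.63395178],
       [  0.        , 553.25868353, 247.38025301],
       [  0.        ,   0.        ,   1.        ]]), 'rvec': array([ 2.13791883, -2.07681111,  0.21103818]), 'tvec': array([-0.00513074,  0.5652497 ,  0.95112773])}
{'t': 0.1, 'joint_positions': array([ 1.13071219e+00,  1.81471165e-01,  1.60788444e+00,  2.42467687e-06,
        1.35378854e+00, -2.06317157e-01]), 'qvel': array([-0.00047989, -0.00119294, -0.00371049,  0.00071364,  0.00046885,
       -0.00143259]), 'joint_torque': array([ 2.92424356e-04, -4.45876050e+01, -3.52237022e+01, -2.44134280e-04,
        4.15769638e-03, -1.67372974e-05]), 'eef_pos': array([0.13297757, 0.55891773, 0.23048314]), 'tool_rot': array([ 1.16617757e-01,  9.93176569e-01, -7.35201922e-04, -2.47500784e-04]), 'force': array([-0.6050669 , -0.98153617, -0.40834415]), 'wrist_torque': array([-0.02613454,  0.07189256, -0.04154751]), 'grasp_force': 0.0, 'grip_width': 1.002022423848627}
```

View pics/top0.png

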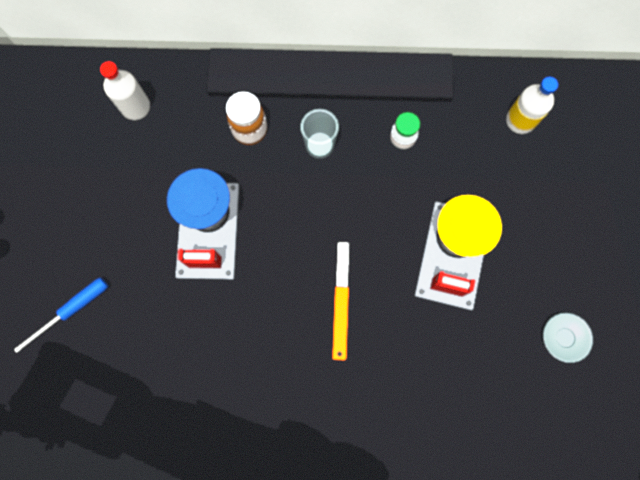

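View pics/scene0.png

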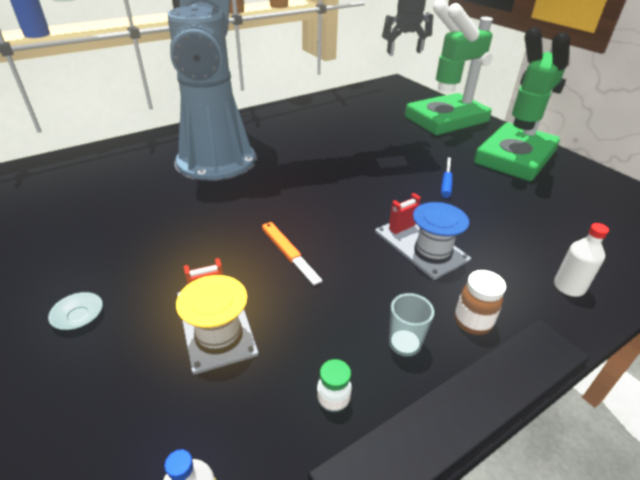

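The top view shows the yellow lid at (469,226), its fulcrum at (453,284), the bar with its tip at (343,243) and handle end at (340,359), and the blue lid at (199,199). The scene view agrees with this layout.

```bash
cat > h.py <<'E'
from station import manip
import cv2, numpy as np
def ray(n,uv,z):
    c=manip.calibration(n);R=cv2.Rodrigues(c["rvec"])[0];t=c["tvec"]
    d=R.T@np.linalg.inv(c["camera_matrix"])@np.array([*uv,1.]);o=-R.T@t
    return o+d*(z-o[2])/d[2]
def blob(im,lo,hi,box=None):
    m=cv2.inRange(cv2.cvtColor(im,cv2.COLOR_RGB2HSV),lo,hi)
    if box: k=np.zeros_like(m);x0,y0,x1,y1=box;k[y0:y1,x0:x1]=255;m&=k
    return max(cv2.findContours(m,cv2.RETR_EXTERNAL,cv2.CHAIN_APPROX_NONE)[0],key=cv2.contourArea)
def on(n,c,z): return np.array([ray(n,p[0],z) for p in c])[:,:2].astype(np.float32)
E
cat > m.py <<'E'
from h import *
np.set_printoptions(precision=4,suppress=True)
top=cv2.imread("pics/top0.png")[:,:,::-1].copy(); sc=cv2.imread("pics/scene0.png")[:,:,::-1].copy()
for n,im in(("top",top),("scene",sc)):
    print(n)
    bx=None if n=="scene" else (430,180,510,270)
    if n=="scene": bx=(160,260,260,340)
    c=blob(im,(22,150,120),(35,255,255),bx); print("lid",cv2.minEnclosingCircle(on(n,c,.101)))
    bx=(320,230,360,370) if n=="top" else (255,215,325,290)
    c=blob(im,(8,150,120),(22,255,255),bx); print("handle z.016",cv2.minAreaRect(on(n,c,.016)))
    c=blob(im,(0,0,120),(180,80,255),bx); print("blade z.011",cv2.minAreaRect(on(n,c,.011)))
c=blob(top,(0,0,200),(180,80,255),(435,272,473,296)); print("crest",cv2.minAreaRect(on("top",c,.080)),cv2.minAreaRect(c))
c=cv2.convexHull(blob(top,(0,150,100),(8,255,255),(425,265,480,300))); print("red",cv2.minAreaRect(on("top",c,.089)))
E
python3 m.py
```

```text
top
lid ((0.6037722826004028, -0.25108879804611206), 0.058007773011922836)
handle z.016 ((0.43244466185569763, -0.03054327517747879), (0.027769019827246666, 0.13522301614284515), 88.92060089111328)
blade z.011 ((0.5446303486824036, -0.032038114964962006), (0.02342778816819191, 0.08586407452821732), 89.20206451416016)
scene
lid ((0.649200975894928, -0.2653423547744751), 0.03162013739347458)
handle z.016 ((0.4360400438308716, -0.03568130359053612), (0.03346823528409004, 0.14560797810554504), 89.15762329101562)
blade z.011 ((0.5446701645851135, -0.03428836166858673), (0.025935212150216103, 0.09043369442224503), 89.5738754272461)
crest ((0.5049956440925598, -0.23017793893814087), (0.04848489165306091, 0.012203187681734562), 77.3206558227539) ((455.5882568359375, 282.1470947265625), (27.891597747802734, 6.790997505187988), 14.03624439239502)
red ((0.500192403793335, -0.22282041609287262), (0.07010938227176666, 0.03198479488492012), 76.81170654296875)
```

Request:
jog_arm(steps=[[85, [0, 0, 0], -0.11], [85, [0, 0, 0], -0.11], [85, [-0.57, -0.97, 0], 0], [85, [-0.57, -0.97, 0], 0], [85, [-0.57, -0.97, 0], 0], [85, [-0.57, -0.97, 0], 0], [85, [-0.57, -0.97, 0], 0], [85, [-0.57, -0.97, 0], 0], [85, [-0.57, -0.97, 0], 0], [85, [-0.57, -0.97, 0], 0], [85, [-0.57, -0.97, 0], 0], [85, [-0.57, -0.97, 0], 0], [85, [-0.57, -0.97, 0], 0], [85, [-0.57, -0.97, 0], 0], [85, [-0.57, -0.97, 0], 0], [85, [-0.57, -0.97, 0], 0], [85, [-0.57, -0.97, 0], 0], [85, [-0.57, -0.97, 0], 0], [85, [-0.57, -0.97, 0], 0], [85, [-0.57, -0.97, 0], 0]])

```text
t: 1.77
eef_pos: [0.3839, 0.118, 0.2311]
tool_rot: [0.007, 1.0, 0.0, -0.0]
force: [1.2, 0.5, -0.1]
grip_width: 0.998
grasp_force: 0.0
```

Request:
jog_arm(steps=[[85, [-0.57, -0.97, 0], 0], [85, [-0.57, -0.97, 0], 0], [85, [-0.57, -0.97, 0], 0], [85, [-0.57, -0.97, 0], 0], [85, [-0.57, -0.97, 0], 0], [85, [-0.57, -0.97, 0], 0], [85, [0, 0, 0], 0], [85, [0, 0, 0], 0]])

```text
t: 2.43
eef_pos: [0.4671, -0.0282, 0.2308]
tool_rot: [0.008, 1.0, 0.0, -0.001]
force: [-0.1, 0.1, 0.5]
grip_width: 0.995
grasp_force: 0.0
```

```bash
cat > d.py <<'E'
from h import *
import sys
from scipy.spatial.transform import Rotation as Ro
np.set_printoptions(precision=4,suppress=True)
x,y,z,yaw=map(float,sys.argv[1:5]) # yaw of the bar: tool -x
s=manip.observe();R=Ro.from_quat(s["tool_rot"]);M=R.as_matrix()
w=np.arctan2(-M[1,0],-M[0,0])
d=np.array([x,y,z])-s["eef_pos"]
turn=-(yaw-w); M2=(R*Ro.from_euler("z",turn)).as_matrix()
print("t",s["t"],"pos",s["eef_pos"],"yaw",w,"turn",turn,"shift after turn",M2.T@d/.025,"F",s["force"],s["grip_width"],s["grasp_force"])
E
python3 d.py .466 -.031 .003 -.015
```

```text
t 2.4333 pos [ 0.4671 -0.0282  0.2308] yaw -0.01629311693300624 turn -0.0012931169330062421 shift after turn [ 0.0321 -0.1158  9.1103] F [-0.1247  0.0952  0.4939] 0.9953873382242404 0.0
```

Request:
jog_arm(steps=[[85, [0.03, -0.12, 0.8], 0], [85, [0, 0, 0.9], 0], [85, [0, 0, 0.9], 0], [85, [0, 0, 0.9], 0], [85, [0, 0, 0.9], 0], [85, [0, 0, 0.9], 0], [85, [0, 0, 0.9], 0], [85, [0, 0, 0.9], 0], [85, [0, 0, 0.8], 0], [85, [0, 0, 0.6], 0], [85, [0, 0, 0.5], 0], [85, [0, 0, 0], 0], [85, [0, 0, 0], 0], [0, [0, 0, 0], 0], [0, [0, 0, 0], 0], [0, [0, 0, 0], 0], [0, [0, 0, 0], 0], [0, [0, 0, 0], 0], [0, [0, 0, 0], 0], [0, [0, 0, 0], 0]])

```text
t: 4.1
eef_pos: [0.467, -0.0306, 0.0072]
tool_rot: [0.007, 1.0, -0.0, 0.001]
force: [-1.6, -0.2, 8.5]
grip_width: 0.262
grasp_force: 59.3
```

Request:
jog_arm(steps=[[0, [0, 0, 0], 0], [0, [0, 0, 0], 0], [0, [0, 0, 0], 0], [0, [0, 0, 0], 0]])

```text
t: 4.43
eef_pos: [0.467, -0.0306, 0.0072]
tool_rot: [0.007, 1.0, -0.0, 0.001]
force: [-1.8, -0.1, 7.4]
grip_width: 0.259
grasp_force: 59.3
```

```bash
python3 d.py .36 -.2 .17 -.215; python3 -c "
from h import *
a=manip.read_camera('scene')[200:320,200:360];cv2.imwrite('pics/g.png',cv2.resize(a,None,fx=4,fy=4)[:,:,::-1])"
```

```text
t 4.4333 pos [ 0.467  -0.0306  0.0072] yaw -0.013639356293927419 turn 0.20136064370607257 shift after turn [ 2.7276 -7.5352 -6.5122] F [-1.8027 -0.097   7.3726] 0.2587729261495781 59.32403862476349
```

View pics/g.png

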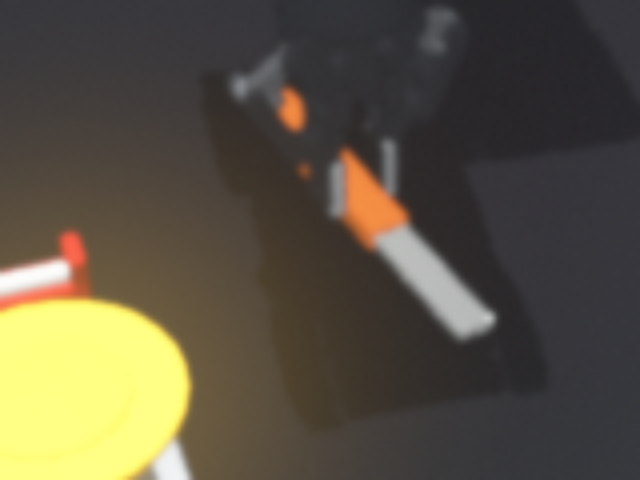

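The grip holds: the handle sits between the pads and the blade points to the crop's (475,325). Next I lift, turn and go behind the fulcrum.

Request:
jog_arm(steps=[[0, [0, 0, -0.4], 0], [0, [0, 0, -0.8], 0], [0, [0, 0, -0.9], 0], [0, [0, 0, -0.9], 0], [0, [0, 0, -0.9], 0], [0, [0, 0, -0.9], 0], [0, [0.2, 0, -0.9], 0.05], [0, [0.3, 0, -0.8], 0.05], [0, [0.4, 0, 0], 0.05], [0, [0.4, 0, 0], 0.05], [0, [0.4, -0.6, 0], 0], [0, [0.3, -0.9, 0], 0], [0, [0.3, -0.9, 0], 0], [0, [0.3, -0.9, 0], 0], [0, [0.1, -0.9, 0], 0], [0, [0, -0.9, 0], 0], [0, [0, -0.9, 0], 0], [0, [0, -0.9, 0], 0], [0, [0, -0.6, 0], 0], [0, [0, 0, 0], 0]])

```text
t: 6.15
eef_pos: [0.3594, -0.205, 0.1693]
tool_rot: [0.108, 0.994, -0.001, 0.0]
force: [0.1, 0.3, -1.2]
grip_width: 0.26
grasp_force: 59.6
```

```bash
python3 d.py .3585 -.198 .0865 -.215; cat > tip.py <<'E'
from h import *
import sys
np.set_printoptions(precision=4,suppress=True)
z=float(sys.argv[1]);k=sys.argv[2]
a=manip.read_camera('top');s=manip.observe()
cv2.imwrite(f'pics/top{k}.png',cv2.resize(a[170:390,340:560],None,fx=2.7,fy=2.7)[:,:,::-1])
cv2.imwrite(f'pics/raw{k}.png',a[:,:,::-1])
E
python3 tip.py 0 1
```

```text
t 6.15 pos [ 0.3594 -0.205   0.1693] yaw -0.21664141093076048 turn -0.0016414109307604785 shift after turn [0.097  0.2698 3.3117] F [ 0.0862  0.336  -1.247 ] 0.25988660143916326 59.56771910190582
```

View pics/top1.png

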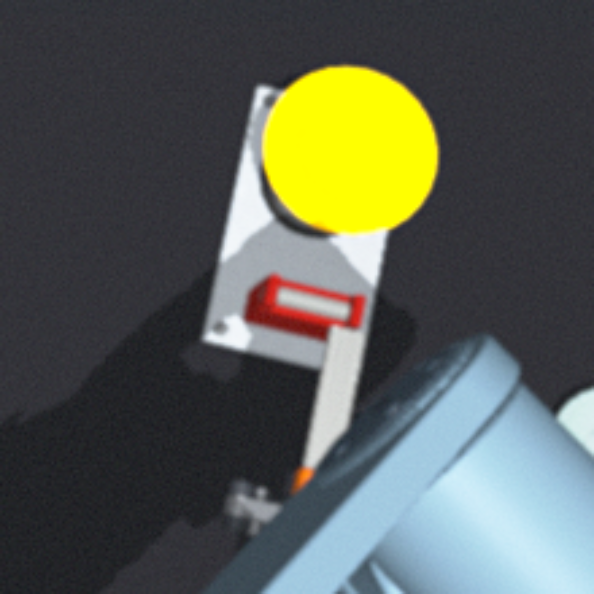

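The blade is in view, with its tip at about raw (468,292), just behind the ridge. I'll lower it to working height and measure it there.

Request:
jog_arm(steps=[[0, [0.1, 0.27, 0.5], 0], [0, [0, 0, 0.7], 0], [0, [0, 0, 0.7], 0], [0, [0, 0, 0.7], 0], [0, [0, 0, 0.5], 0], [0, [0, 0, 0.2], 0], [0, [0, 0, 0], 0], [0, [0, 0, 0], 0]])

```text
t: 6.87
eef_pos: [0.3593, -0.1951, 0.0866]
tool_rot: [0.106, 0.994, 0.0, -0.0]
force: [0.7, 0.2, -1.7]
grip_width: 0.258
grasp_force: 59.5
```

```bash
python3 d.py .3585 -.198 .0865 -.215; python3 tip.py 0 2; python3 - <<'E'
from h import *
np.set_printoptions(precision=4,suppress=True)
a=cv2.imread('pics/raw2.png')[:,:,::-1].copy()
b=a[270:350,400:480]
cv2.imwrite('pics/z2.png',cv2.resize(b,None,fx=7,fy=7)[:,:,::-1])
sc=manip.read_camera('scene');cv2.imwrite('pics/sc2.png',cv2.resize(sc[200:380,140:340],None,fx=3.9,fy=3.3)[:,:,::-1])
E
```

```text
t 6.8667 pos [ 0.3593 -0.1951  0.0866] yaw -0.21313067164428087 turn 0.0018693283557191243 shift after turn [ 0.005  -0.1181  0.0059] F [ 0.6674  0.1575 -1.7332] 0.2584321756583489 59.54118847846985
```

View pics/z2.png

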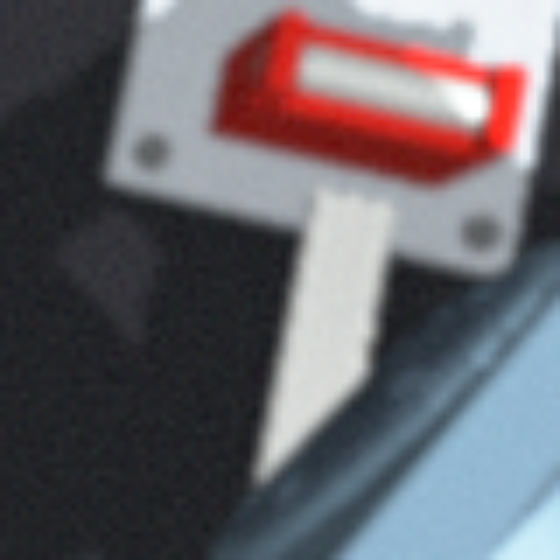

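View pics/sc2.png

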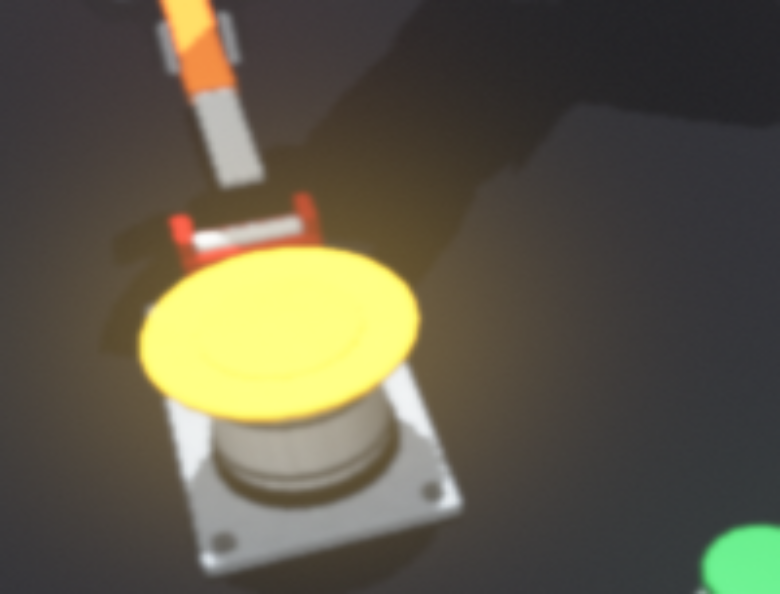

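The tip's edge is at z2-crop (318,190)–(397,202), centred between the cheeks; the ridge is centred at (397,87). In the scene crop the tip's edge is at (222,185)–(263,178).

```bash
python3 - <<'E'
from h import *
np.set_printoptions(precision=4,suppress=True)
f=lambda p:(400+p[0]/7-.4,270+p[1]/7-.4)
t1,t2=ray("top",f((318,190)),.0906),ray("top",f((397,202)),.0906)
print("tip",t1,t2,(t1+t2)/2,np.linalg.norm(t1-t2))
g=lambda p:(140+p[0]/3.9-.4,200+p[1]/3.3-.4)
s1,s2=ray("scene",g((222,185)),.0906),ray("scene",g((263,178)),.0906)
print("tip scene",(s1+s2)/2,np.linalg.norm(s1-s2))
C=ray("top",f((397,87)),.080);print("crest",C, "scene", ray("scene",g((248,234)),.080))
L=np.array([.604,-.251]);
for u in (C[:2],):
    d=L-u;d/=np.linalg.norm(d);print("yaw",np.arctan2(d[1],d[0]),np.linalg.norm(L-u))
    e=((t1+t2)/2)[:2]-L;print("tip in lid frame",e@d,e@np.array([-d[1],d[0]]))
l1,l2=ray("top",f((258,485)),.0906),ray("top",f((372,365)),.0906)
for a,b in((l1,t1),(l2,t2)): print("blade yaw",np.arctan2((b-a)[1],(b-a)[0]))
E
```

```text
tip [ 0.4773 -0.2089  0.0906] [ 0.4749 -0.2284  0.0906] [ 0.4761 -0.2186  0.0906] 0.019605957563424484
tip scene [ 0.4799 -0.222   0.0906] 0.01915318448768714
crest [ 0.5052 -0.2315  0.08  ] scene [ 0.5103 -0.2332  0.08  ]
yaw -0.1947425407163522 0.10068040027688138
tip in lid frame -0.1317699960577788 0.006988535476944994
blade yaw -0.21479107983194184
blade yaw -0.1715062858737443
```

Request:
jog_arm(steps=[[0, [0, -0.22, 0], 0], [0, [-0.2, 0, 0], 0], [0, [-0.3, 0, 0], 0], [0, [-0.3, 0, 0], 0], [0, [-0.3, 0, 0], 0], [0, [-0.3, 0, 0], 0], [0, [-0.3, 0, 0], 0], [0, [-0.3, 0, 0], 0], [0, [-0.3, 0, 0], 0], [0, [-0.3, 0, 0], 0], [0, [-0.3, 0, 0], 0], [0, [-0.3, 0, 0], 0], [0, [-0.3, 0, 0], 0], [0, [0, 0, 0], 0], [0, [0, 0, 0], 0]])

```text
t: 8.22
eef_pos: [0.4436, -0.2196, 0.0862]
tool_rot: [0.107, 0.994, 0.0, -0.0]
force: [-0.4, -0.5, -1.6]
grip_width: 0.257
grasp_force: 59.6
```

```bash
python3 d.py .447 -.218 .0825 -.213;python3 - <<'E'
from h import *
sc=manip.read_camera('scene');cv2.imwrite('pics/sc3.png',cv2.resize(sc[200:380,140:340],None,fx=3.9,fy=3.3)[:,:,::-1])
E
```

```text
t 8.2167 pos [ 0.4436 -0.2196  0.0862] yaw -0.213423620940774 turn -0.0004236209407739999 shift after turn [-0.1185  0.0906  0.1473] F [-0.3561 -0.4932 -1.5801] 0.25687052491791385 59.55363392829895
```

View pics/sc3.png

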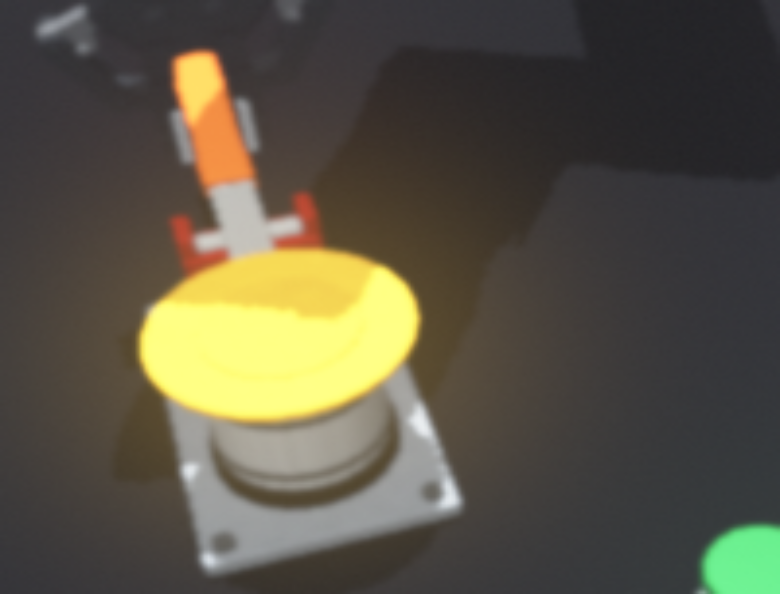

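The blade lies between the cheeks over the ridge (crop (245,235)) and its tip is hidden under the rim. I lower it onto the ridge, release, rise and move back over the handle end.

Request:
jog_arm(steps=[[0, [0, 0, 0.07], 0], [0, [0, 0, 0.07], 0], [0, [0, 0, 0], 0], [0, [0, 0, 0], 0], [28, [0, 0, 0], 0], [34, [0, 0, 0], 0], [45, [0, 0, 0], 0], [50, [0, 0, 0], 0], [50, [0, 0, 0], 0], [50, [0, 0, 0], 0], [50, [0, 0, 0], 0], [50, [0, 0, -0.4], 0], [50, [0, 0, -0.7], 0], [50, [0, 0, -0.7], 0], [50, [0, 0, 0], 0]])

```text
t: 9.52
eef_pos: [0.4454, -0.2212, 0.1318]
tool_rot: [0.107, 0.994, -0.002, 0.003]
force: [0.8, -1.6, 0.6]
grip_width: 0.586
grasp_force: 0.0
```

```bash
python3 d.py .36 -.202 .12 -.213;python3 - <<'E'
from h import *
sc=manip.read_camera('scene');cv2.imwrite('pics/sc4.png',cv2.resize(sc[200:380,140:340],None,fx=3.9,fy=3.3)[:,:,::-1])
E
```

```text
t 9.5167 pos [ 0.4454 -0.2212  0.1318] yaw -0.21360567591799204 turn -0.0006056759179920435 shift after turn [3.5038 0.0282 0.4523] F [ 0.7847 -1.587   0.6072] 0.586467675335238 0.0
```

View pics/sc4.png

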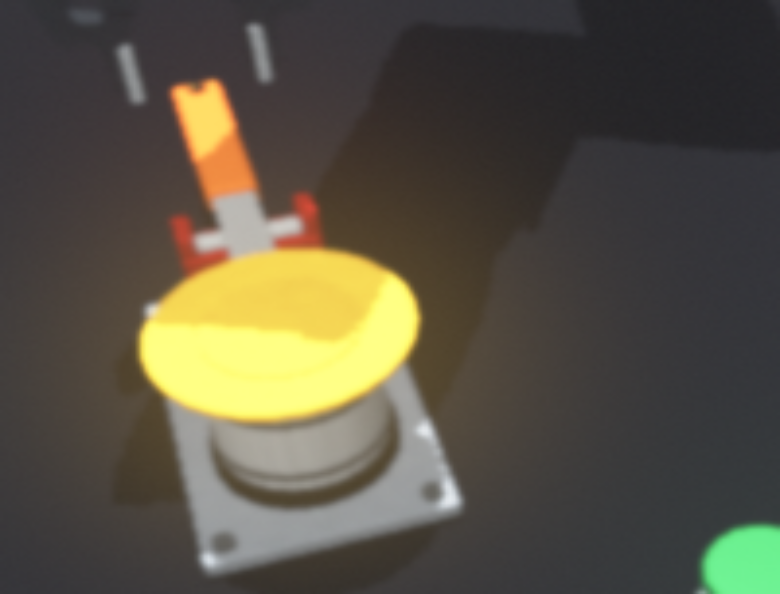

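The bar rests on the ridge, handle sunk and tip under the rim, clear of the fingers. Next, press the handle end with shut fingers.

Request:
jog_arm(steps=[[0, [0.3, 0.05, 0], 0], [0, [0.6, 0, 0], 0], [0, [0.6, 0, 0], 0], [0, [0.6, 0, 0], 0], [0, [0.6, 0, 0], 0], [0, [0.5, 0, 0], 0], [0, [0.2, 0, 0], 0], [0, [0, 0, 0.3], 0], [0, [0, 0, 0.5], 0], [0, [0, 0, 0.5], 0], [0, [0, 0, 0.4], 0], [0, [0, 0, 0.3], 0], [0, [0, 0, 0.2], 0], [0, [0, 0, 0.1], 0], [0, [0, 0, 0.1], 0], [0, [0, 0, 0], 0], [0, [0, 0, 0], 0]])

```text
t: 10.98
eef_pos: [0.3608, -0.2005, 0.068]
tool_rot: [0.107, 0.994, -0.0, 0.0]
force: [1.4, -0.8, -0.6]
grip_width: 0.001
grasp_force: 0.0
```

Request:
jog_arm(steps=[[0, [0, 0, 0.08], 0], [0, [0, 0, 0.08], 0], [0, [0, 0, 0.08], 0], [0, [0, 0, 0.08], 0], [0, [0, 0, 0.08], 0], [0, [0, 0, 0.08], 0], [0, [0, 0, 0], 0], [0, [0, 0, 0], 0], [0, [0, 0, 0], 0]])

```text
t: 11.73
eef_pos: [0.3622, -0.2018, 0.0574]
tool_rot: [0.107, 0.994, -0.001, 0.002]
force: [-0.0, 0.5, 11.5]
grip_width: 0.002
grasp_force: 5.6
```

```bash
cat > l.py <<'E'
from h import *
# lid height change from the shift of the lid's mask centre in the scene view
z=[]
for im in (cv2.imread("pics/scene0.png")[:,:,::-1].copy(),manip.read_camera("scene")):
    c=blob(im,(22,150,120),(35,255,255),(160,260,260,340));x,y,w,h=cv2.boundingRect(c);M=cv2.moments(c)
    z.append((M["m01"]/M["m00"],y,y+h,cv2.contourArea(c)))
print(z)
cal=manip.calibration("scene")
p=cv2.projectPoints(np.array([[.604,-.251,.101],[.604,-.251,.111]]),cal["rvec"],cal["tvec"],cal["camera_matrix"],None)[0];print("px/10mm",p[1]-p[0])
s=manip.observe();print(s["t"],s["eef_pos"],s["force"])
E
python3 l.py
```

```text
[(322.8125, 315, 327, 16.0), (283.12820512820514, 274, 308, 26.0)]
px/10mm [[-0.83164159 -4.31009519]]
11.7833 [ 0.36216931 -0.20177065  0.05743436] [-0.07370644  0.59515356 11.13269498]
```

Request:
jog_arm(steps=[[0, [0, 0, 0.08], 0], [0, [0, 0, 0.08], 0], [0, [0, 0, 0.08], 0], [0, [0, 0, 0.08], 0], [0, [0, 0, 0.08], 0], [0, [0, 0, 0], 0], [0, [0, 0, 0], 0]])

```text
t: 12.37
eef_pos: [0.3636, -0.2028, 0.0481]
tool_rot: [0.107, 0.994, -0.002, 0.003]
force: [3.6, -0.1, 13.2]
grip_width: -0.003
grasp_force: 5.7
```

```bash
sed -i 's/(22,150,120),(35,255,255),(160,260,260,340)/(20,90,120),(40,255,255),(165,265,260,340)/' l.py; python3 l.py
```

```text
[(300.92976868923904, 274, 329, 2983.0), (298.4432480933154, 272, 326, 2972.0)]
px/10mm [[-0.83164159 -4.31009519]]
12.4167 [ 0.36355094 -0.20280394  0.04815788] [ 3.62342701  0.65336495 13.79324546]
```

The lid is up about 5.8 mm, so I press about 7 mm further.

Request:
jog_arm(steps=[[0, [0, 0, 0.07], 0], [0, [0, 0, 0.07], 0], [0, [0, 0, 0.07], 0], [0, [0, 0, 0.07], 0], [0, [0, 0, 0], 0], [0, [0, 0, 0], 0], [0, [0, 0, 0], 0]])

```text
t: 13.0
eef_pos: [0.3642, -0.2034, 0.0415]
tool_rot: [0.107, 0.994, -0.003, 0.004]
force: [5.2, -0.3, 13.4]
grip_width: -0.003
grasp_force: 5.5
```

```bash
python3 l.py
```

```text
[(300.92976868923904, 274, 329, 2983.0), (297.3652577434865, 271, 325, 2981.0)]
px/10mm [[-0.83164159 -4.31009519]]
13.05 [ 0.36420543 -0.20342638  0.04151874] [ 4.27815544 -0.29810026 13.4120986 ]
```

The lid is up about 8.3 mm. I let go and retreat straight up.

Request:
jog_arm(steps=[[0, [0, 0, -0.1], 0], [0, [0, 0, -0.2], 0], [0, [0, 0, -0.4], 0], [0, [0, 0, -0.8], 0], [0, [0, 0, -0.8], 0], [0, [0, 0, -0.8], 0], [0, [0, 0, -0.8], 0], [0, [0, 0, -0.8], 0], [0, [0, 0, 0], 0], [0, [0, 0, 0], 0], [0, [0, 0, 0], 0], [0, [0, 0, 0], 0]])

```text
t: 14.05
eef_pos: [0.3598, -0.1996, 0.155]
tool_rot: [0.107, 0.994, 0.001, -0.001]
force: [-0.2, 0.7, 0.4]
grip_width: 0.0
grasp_force: 0.0
```

```bash
python3 l.py; python3 - <<'E'
from h import *
cv2.imwrite('pics/end.png',manip.read_camera('scene')[:,:,::-1])
E
```

```text
[(300.92976868923904, 274, 329, 2983.0), (297.22285269247885, 271, 325, 2996.0)]
px/10mm [[-0.83164159 -4.31009519]]
14.1 [ 0.35985501 -0.19959778  0.15504297] [ 0.53279148 -0.08935222  1.21158829]
```

View pics/end.png

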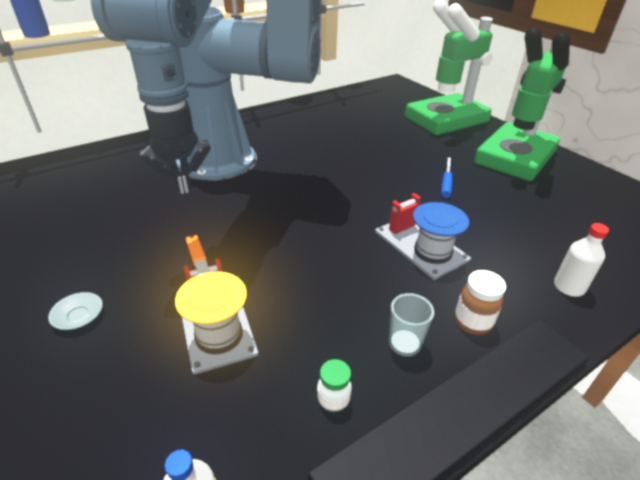

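The lid at (211,297) stays raised, the bar rests at (200,255), the blue lid is unmoved, and the gripper at (183,190) is clear.

```bash
python3 -c "
from station import manip
print(manip.finish_job())"
```

```text
the job is handed in; nothing more can be done
None
```

The yellow lid was levered up about 8 mm with the pry bar and stayed there, the blue lid was left shut, the gripper is clear, and the job was handed in at about 14 s; no verdict was returned.

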